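# Find the socket that fits the nut and hold it seated

## Task

Three hexagonal sockets that look alike stand on the wooden board; only one of them fits the hex nut on top of the bolted-down block. Try them on the nut, stand any socket that will not go on upright on the board again, and finish with the one that fits pushed fully down over the nut and still held in the gripper: do not let go of it. Leave the other things lying about where they are.

Things in the scene. Friction and masses are not known exactly. Their poses are not given: they have to be found in the camera images.
- socket_1: one of three loose steel sockets alike outside, about 0.2 kg: upright hexagonal bar, 40 mm across flats, 46 mm across corners, 56 mm tall, standing bore down; hex drive recess in the top, 18 mm across flats, 12 mm deep; hex bore from below, 26 mm deep. Origin: centre of the underside; z up; x normal to a flat (inner and outer flats parallel, 60 degrees apart)
- socket_2: another socket, outside exactly like socket_1 and with the same origin and axes. The bores of the three differ: one is 29 mm across flats and slides freely over the nut, the others are 24 mm and 21 mm and stop on top of it; which is which cannot be seen and is not told
- socket_3: the third socket, outside exactly like socket_1 and with the same origin and axes; see socket_2 for the bores
- board: flat wooden board fixed on the worktop, 96 mm (x) by 256 mm (y), 8 mm thick, no rim; origin at the centre of its underside, z up, y along it. The sockets stand on it in a row along y, about 85 mm apart, in any order, each turned by any angle
- block: test block bolted down, fixed: dark base plate 100 x 100 x 12 mm with bolt heads at the corners, aluminium block 64 x 64 x 30 mm, round washer 48 mm wide and 3 mm thick, and on it the steel hex nut, which does not turn. Origin: centre of the base plate's underside; z up; x normal to a flat of the nut (flats 60 degrees apart)
- nut_seat (a point): centre of the nut's lower face, on the washer, 45 mm above the worktop; axes as the block's. The nut is 27 mm across flats and 16 mm tall, its top 2.5 mm coned in to 23 mm diameter; a 16 mm stud stands 4 mm above it. A fully seated socket has its underside at this height; one that is too small stops about 15 mm higher
- oil_bottle: bystander, the one nearest the block: white dropper bottle with a red cap, 46 mm diameter, 119 mm tall, standing loose on the worktop; origin at the centre of its underside
- ring_gauge: bystander, the one nearest the board: plain steel setting ring, 54 mm diameter, 18 mm tall, lying loose on the worktop; origin at the centre of its underside
- gauge_2: bystander, the one nearest the block: round dial pressure gauge lying loose on its back, 109 x 75 x 40 mm; origin at the centre of its underside
There are look-alikes about, which are no part of the job. There is more than one size of the block; the one meant has the size given above.

How it is judged (in metres and radians):
On the way:
1. a socket is lifted clear of the board in the gripper (((z of socket_1 in the frame of board above 0.03 m and contact force between the fingers and socket_1 above 1 N) or (z of socket_2 in the frame of board above 0.03 m and contact force between the fingers and socket_2 above 1 N) or (z of socket_3 in the frame of board above 0.03 m and contact force between the fingers and socket_3 above 1 N))), for 0.1 s.
At the end, for the whole second after the job is handed in: The fitting socket is on the nut: within 4 mm of its axis, underside within 3 mm of the washer, upright within 0.1 rad, at rest, gripped with over 2 N. The other two stand upright (0.1 rad), at rest and untouched on the board, centres within its edges (angle between each of socket_1, socket_2, socket_3's own z axis and vertical below 0.1 rad and linear speed of each of socket_1, socket_2, socket_3 below 0.02 m/s and ((horizontal distance between socket_1 and nut_seat below 0.004 m and z of socket_1 in the frame of nut_seat between -0.003 and 0.003 m and contact force between the fingers and socket_1 above 2 N and z of socket_2 in the frame of board between 0.004 and 0.012 m and x of socket_2 in the frame of board between -0.048 and 0.048 m and y of socket_2 in the frame of board between -0.128 and 0.128 m and contact force between the fingers and socket_2 below 0.1 N and z of socket_3 in the frame of board between 0.004 and 0.012 m and x of socket_3 in the frame of board between -0.048 and 0.048 m and y of socket_3 in the frame of board between -0.128 and 0.128 m and contact force between the fingers and socket_3 below 0.1 N) or (horizontal distance between socket_2 and nut_seat below 0.004 m and z of socket_2 in the frame of nut_seat between -0.003 and 0.003 m and contact force between the fingers and socket_2 above 2 N and z of socket_1 in the frame of board between 0.004 and 0.012 m and x of socket_1 in the frame of board between -0.048 and 0.048 m and y of socket_1 in the frame of board between -0.128 and 0.128 m and contact force between the fingers and socket_1 below 0.1 N and z of socket_3 in the frame of board between 0.004 and 0.012 m and x of socket_3 in the frame of board between -0.048 and 0.048 m and y of socket_3 in the frame of board between -0.128 and 0.128 m and contact force between the fingers and socket_3 below 0.1 N) or (horizontal distance between socket_3 and nut_seat below 0.004 m and z of socket_3 in the frame of nut_seat between -0.003 and 0.003 m and contact force between the fingers and socket_3 above 2 N and z of socket_1 in the frame of board between 0.004 and 0.012 m and x of socket_1 in the frame of board between -0.048 and 0.048 m and y of socket_1 in the frame of board between -0.128 and 0.128 m and contact force between the fingers and socket_1 below 0.1 N and z of socket_2 in the frame of board between 0.004 and 0.012 m and x of socket_2 in the frame of board between -0.048 and 0.048 m and y of socket_2 in the frame of board between -0.128 and 0.128 m and contact force between the fingers and socket_2 below 0.1 N))); the arm keeps its last pose, push and grip.
It fails at once if the oil bottle is pushed more than 20 mm from its place (distance of oil_bottle from where it was at the start of the episode above 0.02 m).
It fails at once if the ring gauge is pushed more than 20 mm from its place (distance of ring_gauge from where it was at the start of the episode above 0.02 m).
It fails at once if the gauge is pushed more than 20 mm from its place (distance of gauge_2 from where it was at the start of the episode above 0.02 m).
It also fails if it takes over 72 s, if anything falls off the work surface, if the arm or the gripper's body presses on something with over 40 N, if the wrist force passes 120 N, or if a joint passes its speed limit or range.

## Robot

A 6-joint arm with a two-finger parallel gripper is mounted at the origin on the work surface; the furniture and walls round the work are solid. World frame = base frame: x ahead of the robot, y to its left, z up, the work surface at z = 0. Lengths are in mm, angles in rad, forces in N, time in s.
With the tool pointing down it reaches from about 325 to 900 mm from the base axis. Payload 3.5 kg.
Tool frame: the origin (TCP) lies between the finger pads; the fingertips stand 22 mm ahead of it and the grasp point (between the pads) lies 3 mm ahead of it; z points along the fingers, y is the line along which they close (so a half turn about z gives the same grasp; the last joint's range is limited). The gripper opens to 85 mm and grips with 20 to 120 N. Pads are 22 mm wide; open, the fingers measure 114 mm over their backs; the gripper's body (76 mm by 85 mm) begins 54 mm behind the grasp point. The pads swing forward as they close: fully open they stand 13 mm farther back than shut.
Start: joints at [1.022, 0.276, -0.026, 1.268, 0, 1.467], TCP at [269.493, 563.911, 253.313] pointing down, gripper open.
Joint ranges: [-3.12, 3.12], [-0.85, 1.88], [-1.08, 1.24], [-1.95, 2.15], [-1.57, 1.53], [-3.14, 3.14]. Speed limits (rad/s): [2.57, 2.57, 3.14, 3.14, 3.14, 3.14].

## Interface

Orientations are given as a 3x3 rotation matrix whose columns are the frame's x, y, z axes.
In Python, from cell import ctrl gives the robot as it stands. The module is installed in compiled form; this text tells all that it offers.
- The arm moves only by the tool carry_out, never from a script. Its argument "commands" is a list of rows, each an object with "turn": the turn, a rotation vector about the world's x, y, z each as a share of 90 degrees, from -1 to 1, a list of three; "offset": the shift along the world's x, y, z each as a share of 0.075 m, from -1 to 1, a list of three; "fingers": the opening in per cent of the stroke, from 0 (shut) to 100 (fully open). A call has 1 to 12 rows; each row shifts and turns the commanded pose from where the row before left it; what a row does not reach is not made up. A row lasts 1/12 s, in which the tool goes at most 41.7 mm and 7.16 degrees, less where a joint would pass 70% of its speed; a pose out of reach is approached as far as the arm can. A call with a number of a shift or a turn outside -1 to 1 is refused whole. A call with a gripper value outside its range is refused whole. The fingers move at their own pace and stop on an object; "force" is the grip in N (left out, the last holds). Time passes only in rows, so rows that do not move let the fingers close. It gives the time, the measured TCP pose, the force, the opening and the grip force at its end, in the units of the state.
- ctrl.observe(): the state, without advancing time (a new reading comes with each control period).
- ctrl.read_camera(name): name is "scene" or "top"; returns a dict with "color" (480x640x3 uint8, blue, green, red), "range_z" (480x640 float32, mm along the optical axis (not along the pixel's ray), 0 where there is no reading), "fx", "fy", "cx", "cy" (pixels), "R" (3x3) and "t" (3): a world point X has camera coordinates R X + t. Camera axes: x right, y down, z forward; pixel columns grow to the right and rows downward; lengths in mm; the calibration is good to about 2 mm. A picture is of the moment at which its call begins.
- ctrl.sign_off(): hands the job in; it is judged then, once.
Trained networks look in the newest picture that a camera, given by its name, has taken for a name from the list of things; names that differ only in an ending like _2 or _b are one class to them, and where a whole thing is asked for, a point or a joint stands for the part that bears it (a point fixed in the world has none). Each returns a list of dicts, best first, with "score" (0 to 1); they miss things now and then, are a little off and sometimes report something else, mostly with a low value. They report only what shows in the picture. A call takes as long as a camera call. They do not tell look-alikes from the thing itself.
- ctrl.trace(target, camera): "region" (480x640 bool, what is visible of it) and "rect" ([left, top, width, height] in pixels, round what is visible of it).
The state is a dict: "clock": time; "joints": joint angles; "joint_velocities": joint speeds; "tau": joint torques, N m; "eef_pos": TCP position; "tcp_rot": TCP orientation; "contact_force": force on the tool from outside, world axes, zero at the start; "ft_torque": the same for the moment, N m; "grip_width": opening from 0.0 (shut) to 1.0 (fully open); "gripper_force": force on a finger pad.
Only numpy, scipy, OpenCV 4.12 (cv2) and the standard library are available. Lean on these libraries where they do the work, as an engineer would, in place of code of your own. Each camera call takes 0.05 s, during which the arm holds its last target. There are 200 camera calls.

## Working session

There is one attempt and no reset: what is moved stays moved. The work goes in short steps, Python scripts to look and compute and a tool call to move; the robot and the scene stay as the last step left them, time stands still between calls to the robot, and variables do not carry over. Pictures are saved under pics/ and viewed, at most 10 in all, crops included, and the job is handed in when it is done.

Besides the shell and the picture viewer there is one more tool, called as name(argument=value, ...), one argument or row to a line, values as JSON. carry_out: Moves the arm, as the interface text tells. Shift numbers are shares of 0.075 m and turn numbers shares of 90 degrees, none past 1 either way. Its arguments: {"type":"object","properties":{"commands":{"type":"array","items":{"type":"object","properties":{"turn":{"type":"array","items":{"type":"number","minimum":-1,"maximum":1}},"offset":{"type":"array","items":{"type":"number","minimum":-1,"maximum":1}},"fingers":{"type":"number"}}}},"force":{"type":"number"}},"required":["commands"]}

```bash
mkdir -p pics
cat > h.py <<'E'
import numpy as np, cv2
from cell import ctrl
def cloud(c):
    z=c["range_z"].astype(float); v,u=np.mgrid[:480,:640]
    P=np.stack([(u-c["cx"])/c["fx"]*z,(v-c["cy"])/c["fy"]*z,z],-1)
    W=(P-np.array(c["t"]))@np.array(c["R"]); W[z<=0]=np.nan
    return W
E
python3 - <<'E'
from h import *
ims=[]
for n in ["scene","top"]:
    c=ctrl.read_camera(n); W=cloud(c); cv2.imwrite(f"pics/{n}0.png",c["color"])
    print(n,"cam at",(-np.array(c["R"]).T@c["t"]).round(), c["fx"])
    for t in ["socket_1","board","block","oil_bottle","ring_gauge","gauge_2"]:
        for d in ctrl.trace(t,n):
            r=d["region"]; p=W[r]; p=p[~np.isnan(p[:,0])]
            if len(p)<5: continue
            print(t,round(d["score"],2),[int(x) for x in d["rect"]],np.median(p,0).round(),"z95",np.percentile(p[:,2],95).round(1),"min",np.percentile(p,3,axis=0).round(),"max",np.percentile(p,97,axis=0).round())
s=ctrl.observe();print(s["eef_pos"],s["tcp_rot"],s["contact_force"],s["clock"])
E
```

```text
scene cam at [-223. -518.  693.] 510.93953422852763
socket_1 0.79 [240, 227, 21, 35] [448.  88.  46.] z95 64.3 min [438.  76.   8.] max [478. 116.  65.]
socket_1 0.73 [166, 226, 24, 29] [385. 238.  46.] z95 64.2 min [373. 229.  11.] max [406. 263.  65.]
socket_1 0.57 [197, 230, 24, 32] [410. 160.  45.] z95 64.3 min [398. 149.   8.] max [437. 186.  65.]
board 0.97 [149, 239, 127, 31] [419. 154.   7.] z95 9.6 min [348.  54.   2.] max [506. 274.  10.]
block 0.82 [271, 281, 36, 35] [380. -65.  23.] z95 41.8 min [348. -88.   5.] max [426. -25.  43.]
block 0.78 [336, 248, 44, 34] [ 527. -134.   39.] z95 59.6 min [ 490. -165.   10.] max [593. -81.  62.]
oil_bottle 0.65 [327, 178, 15, 43] [696.  13.  50.] z95 95.3 min [685.  -2.   4.] max [714.  39.  97.]
ring_gauge 0.88 [276, 209, 19, 18] [607. 108.  15.] z95 18.6 min [591.  86.   1.] max [635. 133.  19.]
ring_gauge 0.58 [152, 237, 124, 32] [420. 153.   7.] z95 9.6 min [349.  52.   1.] max [504. 272.  10.]
top cam at [ 365.   -4. 1156.] 536.685420422471
socket_1 0.82 [212, 306, 23, 25] [422. 167.  63.] z95 67.0 min [403. 149.   9.] max [440
[... 470 characters left out ...]
 min [ 490. -185.    8.] max [596. -80.  62.]
oil_bottle 0.73 [279, 169, 25, 29] [701.  20.  71.] z95 99.4 min [689.   0.   1.] max [729.  41. 102.]
oil_bottle 0.42 [242, 216, 19, 25] [617. 110.  18.] z95 21.6 min [594.  88.   7.] max [642. 133.  22.]
ring_gauge 0.75 [242, 216, 23, 24] [619. 112.  18.] z95 21.6 min [595.  88.   6.] max [643. 135.  22.]
gauge_2 0.84 [419, 186, 52, 34] [ 666. -319.   36.] z95 43.4 min [ 630. -357.   15.] max [ 694. -265.   44.]
[269.4941089  563.91720013 253.37206835] [[-9.02264480e-01  4.31183030e-01  5.54889872e-05]
 [ 4.31183033e-01  9.02264475e-01  9.00218903e-05]
 [-1.12498305e-05  1.05149464e-04 -9.99999994e-01]] [-0.20149111 -0.84881438  0.78727398] 0.7
```

Run:
```python
import cv2,numpy as np
a=cv2.imread("pics/top0.png");b=cv2.imread("pics/scene0.png")
cv2.imwrite("pics/v1.png",cv2.resize(a[130:400,140:500],(800,600),interpolation=cv2.INTER_CUBIC))
cv2.imwrite("pics/v2.png",cv2.resize(b[130:370,120:440],(800,600),interpolation=cv2.INTER_CUBIC))
```

```text
(no output)
```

View pics/v1.png

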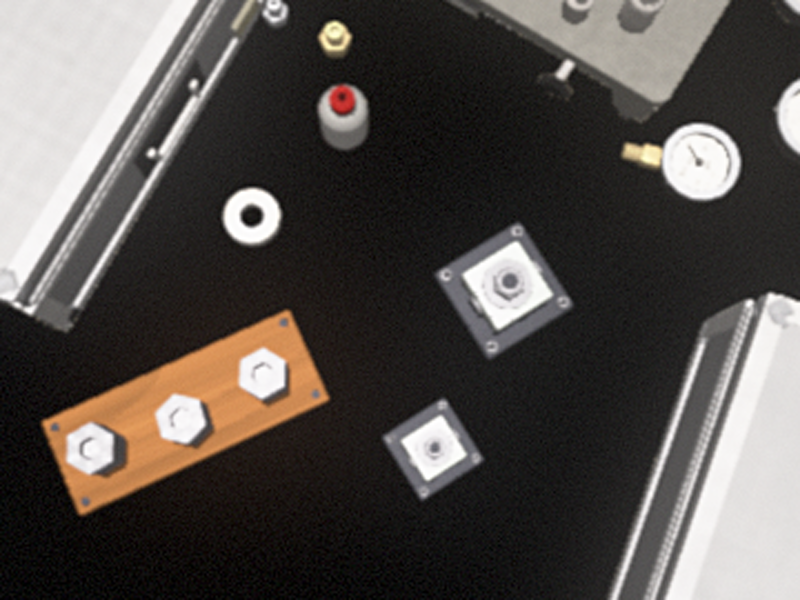

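View pics/v2.png

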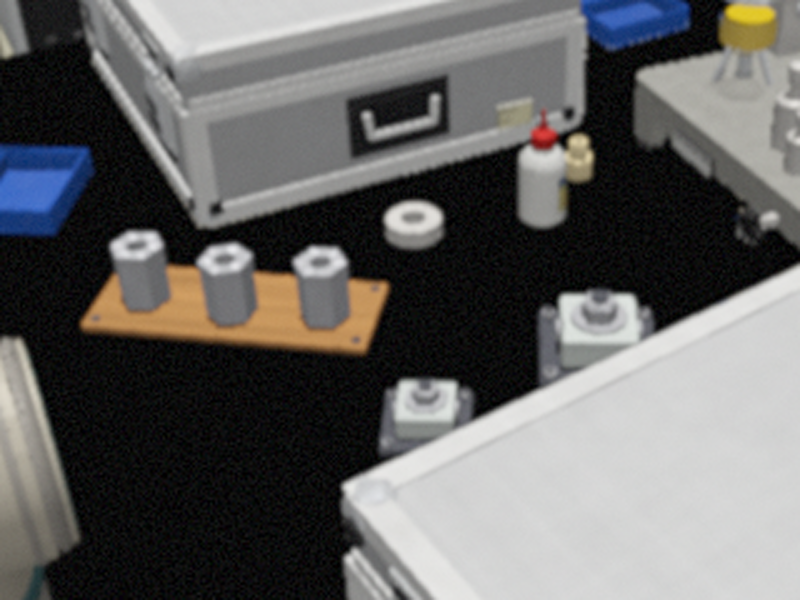

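The meant block is the one at v1 (505,288) / top (365,260): its base is 100 mm and it is 62 mm tall. The one at v1 (434,448) is about 0.7 of that size, so it is the look-alike. The three sockets stand at v1 (90,447), (182,418) and (263,374). The bottle is at (343,115), the ring at (251,215) and the gauge at (700,160). Next I measure from both cameras.

```bash
cat >> h.py <<'E'
from scipy.optimize import minimize
def plane(c,uv,z):
    R=np.array(c["R"]);o=-R.T@np.array(c["t"]);uv=np.atleast_2d(uv).astype(float)
    d=np.c_[(uv[:,0]-c["cx"])/c["fx"],(uv[:,1]-c["cy"])/c["fy"],np.ones(len(uv))]@R
    return (o+d*((z-o[2])/d[:,2])[:,None])[:,:2]
def proj(c,X):
    p=np.atleast_2d(X)@np.array(c["R"]).T+np.array(c["t"]); return np.c_[p[:,0]/p[:,2]*c["fx"]+c["cx"],p[:,1]/p[:,2]*c["fy"]+c["cy"]]
def shape(n,af):  # unit polygon, n sides, across flats af, yaw 0 = flat normal on x
    a=np.pi/n+np.arange(n)*2*np.pi/n; return af/2/np.cos(np.pi/n)*np.c_[np.cos(a),np.sin(a)]
def fit(c,g,xy,z,n,af,sign=1,r=6):
    """best contour (edge contrast inside-outside) of an upright prism's top polygon"""
    def val(p):
        k=shape(n,af);s=np.linspace(0,1,15)[1:-1]
        Q=np.concatenate([np.outer(1-s,k[i])+np.outer(s,k[(i+1)%n]) for i in range(n)])
        ca,sa=np.cos(p[2]),np.sin(p[2]);M=np.array([[ca,sa],[-sa,ca]])
        out=[]
        for f in ((af-5)/af,(af+5)/af):
            w=(Q*f)@M+p[:2]; uv=proj(c,np.c_[w,np.full(len(w),z)]).astype(np.float32)
            out.append(cv2.remap(g,uv[:,:1],uv[:,1:],cv2.INTER_LINEAR).ravel())
        return -sign*np.mean(np.clip(out[0]-out[1],-80,80))
    best=None
    for a in np.radians(np.arange(0,360/n,360/n/6)):
        for dx in(-3,0,3):
            for dy in (-3,0,3):
                m=minimize(val,[xy[0]+dx,xy[1]+dy,a],method="Nelder-Mead",options=dict(initial_simplex=[[xy[0]+dx,xy[1]+dy,a],[xy[0]+dx+2,xy[1]+dy,a],[xy[0]+dx,xy[1]+dy+2,a],[xy[0]+dx,xy[1]+dy,a+.15]]))
                if best is None or m.fun<best.fun: best=m
    x=best.x; return x[:2].round(1),round(np.degrees(x[2])%(360/n),1),round(-best.fun,1)
def avg(n,k=6):
    cs=[ctrl.read_camera(n) for _ in range(k)]; c=cs[0]
    c["color"]=np.mean([x["color"] for x in cs],0).astype(np.float32)
    zz=np.stack([x["range_z"] for x in cs]); c["range_z"]=np.median(zz,0); return c
E
python3 - <<'E'
from h import *
for n in ["top","scene"]:
    c=avg(n); g=cv2.cvtColor(c["color"],cv2.COLOR_BGR2GRAY); W=cloud(c)
    np.savez(f"{n}.npz",**{k:np.array(v) for k,v in c.items()})
    print(n)
    for xy in [(395,247),(420,167),(458,94)]:
        near=(np.hypot(W[...,0]-xy[0],W[...,1]-xy[1])<28)&(W[...,2]>58)&(W[...,2]<75)
        v,u=np.where(near);h=cv2.convexHull(np.c_[u,v].astype(np.int32)).reshape(-1,2)
        m=cv2.moments(h.astype(np.float32)); ce=[m["m10"]/m["m00"],m["m01"]/m["m00"]]
        print(" sock depthz",np.median(W[near][:,2]).round(1),"hullc",plane(c,ce,64)[0].round(1),fit(c,g,xy,64,6,40))
    print(" board",fit(c,g,(433,168),8,4,96)[:0])
    print(" blocktop",fit(c,g,(541,-132),42,4,64))
    print(" nut0",fit(c,g,(541,-132),60,6,27))
    near=(np.hypot(W[...,0]-541,W[...,1]+132)<12)
    print(np.percentile(W[near][:,2],[5,50,95]).round(1))
    uv=proj(c,[541,-132,50])[0].astype(int); k=c["color"][uv[1]-32:uv[1]+32,uv[0]-32:uv[0]+32]
    cv2.imwrite(f"pics/n_{n}.png",cv2.resize(k,(400,400),interpolation=cv2.INTER_CUBIC))
a=cv2.hconcat([cv2.imread("pics/n_top.png"),cv2.imread("pics/n_scene.png")]);cv2.imwrite("pics/v3.png",a)
E
```

```text
top
 sock depthz 64.1 hullc [396.8 249.8] (array([396.4, 251.5]), np.float64(31.6), np.float64(79.3))
 sock depthz 64.3 hullc [422.  169.6] (array([422.1, 171.3]), np.float64(46.2), np.float64(78.5))
 sock depthz 64.4 hullc [461.6  96.2] (array([462.4,  97.7]), np.float64(28.5), np.float64(79.3))
 board ()
 blocktop (array([ 543.7, -133.9]), np.float64(33.2), np.float64(79.7))
 nut0 (array([ 514.7, -123.7]), np.float64(44.7), np.float64(54.0))
[47.6 62.  66.6]
scene
 sock depthz 63.3 hullc [391.3 246.7] (array([397. , 252.3]), np.float64(31.5), np.float64(69.3))
 sock depthz 63.2 hullc [417. 167.] (array([421.3, 170.4]), np.float64(41.0), np.float64(68.9))
 sock depthz 63.2 hullc [456.1  93.4] (array([461.4,  97.3]), np.float64(24.5), np.float64(68.9))
 board ()
 blocktop (array([ 543.7, -132.4]), np.float64(34.2), np.float64(56.5))
 nut0 (array([ 544.6, -131.5]), np.float64(26.6), np.float64(24.2))
[55.7 61.1 64.6][ WARN:0@6.799] global loadsave.cpp:1063 imwrite_ Unsupported depth image for selected encoder is fallbacked to CV_8U.
```

View pics/v3.png

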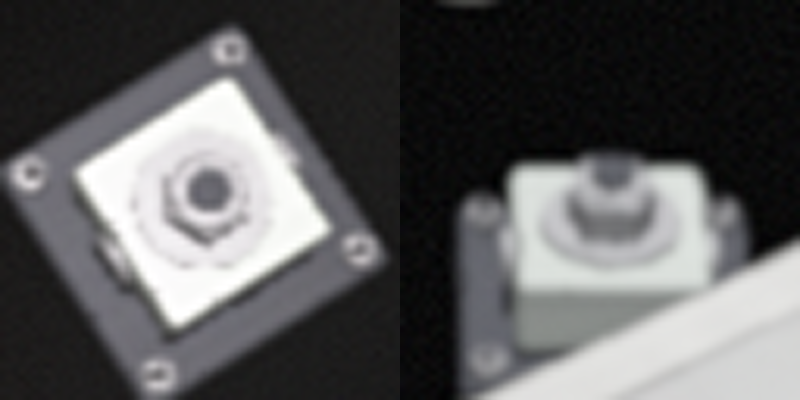

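Top and scene agree to about 1 mm on the sockets and to 1.5 mm on the block. The nut's yaw is either 33.5° or 3.5°, so I check it in one crop with both candidates drawn.

Run:
```python
from h import *
out=[]
for n,ctr in [("top",(543.7,-133.9)),("scene",(543.7,-132.4))]:
    d=np.load(f"{n}.npz");c={k:d[k] for k in d}
    uv=proj(c,[*ctr,58])[0];o=uv.astype(int)-14;S=20
    k=c["color"][o[1]:o[1]+28,o[0]:o[0]+28]
    k=np.clip((k-60)*1.4,0,255).astype(np.uint8);k=cv2.resize(k,None,fx=S*.5,fy=S*.5,interpolation=cv2.INTER_CUBIC);
    for yaw in (None,33.5,3.5):
        im=k.copy()
        if yaw is not None:
            a=np.radians(yaw);M=np.array([[np.cos(a),np.sin(a)],[-np.sin(a),np.cos(a)]])
            for z,col in((58.5,(0,0,255)),(45,(0,200,0))):
                p=proj(c,np.c_[shape(6,27)@M+ctr,np.full(6,z)]); p=((p-o+.5)*S*.5).astype(np.int32)
                cv2.polylines(im,[p],True,col,1)
        else:
          pass
        out.append(im)
cv2.imwrite("pics/v4.png",cv2.resize(cv2.vconcat([cv2.hconcat(out[:3]),cv2.hconcat(out[3:])]),(800,533)))
```

```text
(no output)
```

View pics/v4.png

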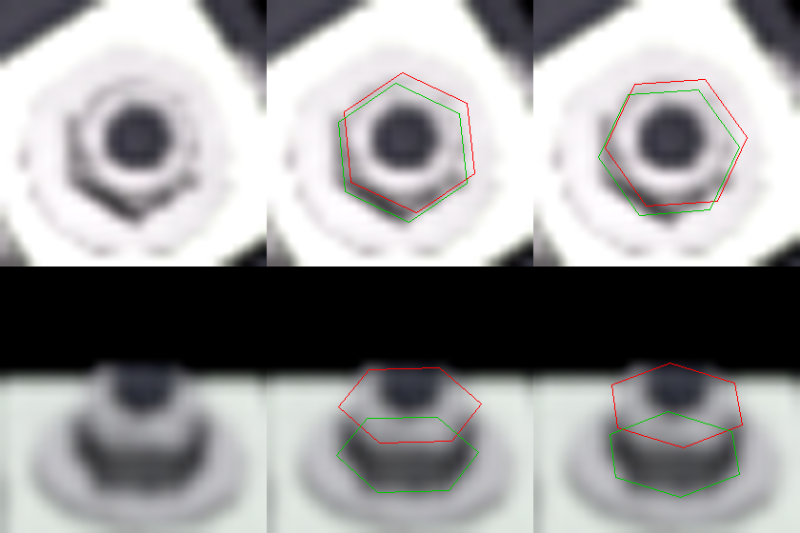

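Yaw 33.5° fits: one flat of the nut faces the scene camera. The nut centre is about (543.7, -133). I start with the socket nearest the block, at (462, 97.5) with its flat at 26.5°.

carry_out(
  commands=[
    {"offset": [0.19,-0.49,-0.05],"turn": [0,0,-0.035],"fingers": 100},
    {"offset": [0.19,-0.49,-0.05],"turn": [0,0,-0.035],"fingers": 100},
    {"offset": [0.19,-0.49,-0.05],"turn": [0,0,-0.035],"fingers": 100},
    {"offset": [0.19,-0.49,-0.05],"turn": [0,0,-0.035],"fingers": 100},
    {"offset": [0.19,-0.49,-0.05],"turn": [0,0,-0.035],"fingers": 100},
    {"offset": [0.19,-0.49,-0.05],"turn": [0,0,-0.035],"fingers": 100},
    {"offset": [0.19,-0.49,-0.05],"turn": [0,0,-0.035],"fingers": 100},
    {"offset": [0.19,-0.49,-0.05],"turn": [0,0,-0.035],"fingers": 100},
    {"offset": [0.19,-0.49,-0.05],"turn": [0,0,-0.035],"fingers": 100},
    {"offset": [0.19,-0.49,-0.05],"turn": [0,0,-0.035],"fingers": 100},
    {"offset": [0.19,-0.49,-0.05],"turn": [0,0,-0.035],"fingers": 100},
    {"offset": [0.19,-0.49,-0.05],"turn": [0,0,-0.035],"fingers": 100},
  ],
)

```text
clock: 2.3
eef_pos: [440.9, 121.1, 208.5]
tcp_rot: [[-0.446, 0.895, 0.001], [0.895, 0.446, 0.0], [-0.0, 0.001, -1.0]]
contact_force: [0.5, 0.3, -0.4]
grip_width: 1.001
gripper_force: 0.0
```

carry_out(
  commands=[
    {"offset": [0.28,-0.315,-0.2],"fingers": 100},
    {"offset": [0,0,-0.45],"fingers": 100},
    {"offset": [0,0,-0.45],"fingers": 100},
    {"offset": [0,0,-0.45],"fingers": 100},
    {"offset": [0,0,-0.3],"fingers": 100},
    {"offset": [0,0,-0.26],"fingers": 100},
    {"offset": [0,0,0],"fingers": 100},
    {"fingers": 0},
    {"fingers": 0},
    {"fingers": 0},
    {"fingers": 0},
    {"fingers": 0},
  ],
  force=50,
)

```text
invalid input
```

carry_out(
  commands=[
    {"fingers": 0},
    {"fingers": 0},
    {"fingers": 0},
  ],
)

```text
invalid input
```

carry_out(
  commands=[
    {"offset": [0.28,-0.315,-0.2],"turn": [0,0,0],"fingers": 100},
    {"offset": [0,0,-0.45],"turn": [0,0,0],"fingers": 100},
    {"offset": [0,0,-0.45],"turn": [0,0,0],"fingers": 100},
    {"offset": [0,0,-0.45],"turn": [0,0,0],"fingers": 100},
    {"offset": [0,0,-0.3],"turn": [0,0,0],"fingers": 100},
    {"offset": [0,0,-0.26],"turn": [0,0,0],"fingers": 100},
    {"offset": [0,0,0],"turn": [0,0,0],"fingers": 100},
    {"offset": [0,0,0],"turn": [0,0,0],"fingers": 0},
    {"offset": [0,0,0],"turn": [0,0,0],"fingers": 0},
    {"offset": [0,0,0],"turn": [0,0,0],"fingers": 0},
    {"offset": [0,0,0],"turn": [0,0,0],"fingers": 0},
    {"offset": [0,0,0],"turn": [0,0,0],"fingers": 0},
  ],
  force=50,
)

```text
clock: 3.3
eef_pos: [462.8, 99.4, 51.8]
tcp_rot: [[-0.449, 0.894, 0.003], [0.894, 0.449, -0.0], [-0.001, 0.003, -1.0]]
contact_force: [-1.9, -0.3, 6.1]
grip_width: 0.465
gripper_force: 51.6
```

carry_out(
  commands=[
    {"offset": [0,0,0.3],"turn": [0,0,0],"fingers": 0},
    {"offset": [0,0,0.45],"turn": [0,0,0],"fingers": 0},
    {"offset": [0,0,0.45],"turn": [0,0,0],"fingers": 0},
    {"offset": [0,0,0],"turn": [0,0,0],"fingers": 0},
  ],
)

```text
clock: 3.63
eef_pos: [466.5, 99.8, 146.8]
tcp_rot: [[-0.449, 0.894, 0.013], [0.894, 0.449, 0.001], [-0.005, 0.012, -1.0]]
contact_force: [0.8, 0.7, -0.4]
grip_width: 0.46
gripper_force: 51.6
```

Run:
```python
from h import *
for n in ["scene","top","top"]:
    c=ctrl.read_camera(n); cv2.imwrite(f"pics/h_{n}.png",c["color"])
    s=ctrl.observe();print(s["clock"],np.round(s["eef_pos"],1),np.round(s["tcp_rot"],3).tolist(),np.round(s["contact_force"],1),np.round(s["joint_velocities"],3), np.round(s["joints"],3))
    d=ctrl.trace("socket_1",n);W=cloud(c)
    for e in d:
        p=W[e["region"]];p=p[~np.isnan(p[:,0])];print(round(e["score"],2),np.median(p,0).round(),p.max(0).round(),p.min(0).round(), e["rect"])
```

```text
3.6833 [465.3  99.7 144.2] [[-0.449, 0.894, 0.01], [0.894, 0.449, 0.001], [-0.004, 0.009, -1.0]] [ 0.4  0.7 -1.7] [-0.     0.044 -0.073 -0.02  -0.    -0.001] [ 0.075  0.095 -0.493  0.973  0.     1.18 ]
0.72 [411. 159.  44.] [497. 265.  66.] [396. 146.  -3.] [198.5, 231.4, 24.8, 33.8]
0.58 [385. 239.  47.] [479. 320.  66.] [370. 227.  -3.] [164.1, 224.7, 27.3, 29.8]
0.56 [459.  80. 122.] [637. 239. 160.] [438.  76.  -4.] [237.8, 190.0, 20.4, 33.3]
0.44 [610. 109.  16.] [641. 138.  22.] [588.  85.   0.] [276.8, 208.6, 19.5, 20.5]
3.7833 [461.3  99.3 140.2] [[-0.449, 0.894, 0.001], [0.894, 0.449, 0.0], [-0.0, 0.001, -1.0]] [-0.3 -0.1 -2.1] [ 0.001  0.026 -0.039  0.004  0.     0.001] [ 0.075  0.098 -0.499  0.973  0.     1.18 ]
3.8833 [459.8  99.2 138.5] [[-0.449, 0.894, -0.003], [0.894, 0.449, -0.0], [0.001, -0.003, -1.0]] [-0.4  0.5 -2. ] [-0.001  0.009 -0.007  0.001 -0.001 -0.001] [ 0.075  0.1   -0.501  0.973  0.     1.18 ]
```

carry_out(
  commands=[
    {"offset": [0.155,-0.44,0],"turn": [0,0,0.011],"fingers": 0},
    {"offset": [0.155,-0.44,0],"turn": [0,0,0.011],"fingers": 0},
    {"offset": [0.155,-0.44,0],"turn": [0,0,0.011],"fingers": 0},
    {"offset": [0.155,-0.44,0],"turn": [0,0,0.011],"fingers": 0},
    {"offset": [0.155,-0.44,0],"turn": [0,0,0.011],"fingers": 0},
    {"offset": [0.155,-0.44,0],"turn": [0,0,0.011],"fingers": 0},
    {"offset": [0.155,-0.44,0],"turn": [0,0,0.011],"fingers": 0},
    {"offset": [0,0,-0.16],"turn": [0,0,0],"fingers": 0},
    {"offset": [0,0,-0.16],"turn": [0,0,0],"fingers": 0},
    {"offset": [0,0,0],"turn": [0,0,0],"fingers": 0},
    {"offset": [0,0,0],"turn": [0,0,0],"fingers": 0},
    {"offset": [0,0,0],"turn": [0,0,0],"fingers": 0},
  ],
)

```text
clock: 4.93
eef_pos: [541.7, -130.4, 115.1]
tcp_rot: [[-0.554, 0.832, -0.002], [0.832, 0.554, 0.001], [0.002, -0.001, -1.0]]
contact_force: [-0.6, 0.4, -2.1]
grip_width: 0.459
gripper_force: 51.4
```

Run:
```python
from h import *
out=[]
for n in ["scene","top"]:
    c=ctrl.read_camera(n)
    uv=proj(c,[543,-133,80])[0].astype(int); k=c["color"][uv[1]-30:uv[1]+30,uv[0]-30:uv[0]+30]
    out.append(cv2.resize(k,(400,400),interpolation=cv2.INTER_CUBIC))
s=ctrl.observe();print(s["clock"],np.round(s["eef_pos"],1),np.round(s["tcp_rot"],3).tolist(),np.round(s["contact_force"],1))
cv2.imwrite("pics/v5.png",cv2.hconcat(out))
```

```text
5.0333 [ 542.8 -130.8  116.3] [[-0.554, 0.832, 0.0], [0.832, 0.554, 0.0], [-0.0, 0.0, -1.0]] [-0.4  0.6 -1.8]
```

View pics/v5.png

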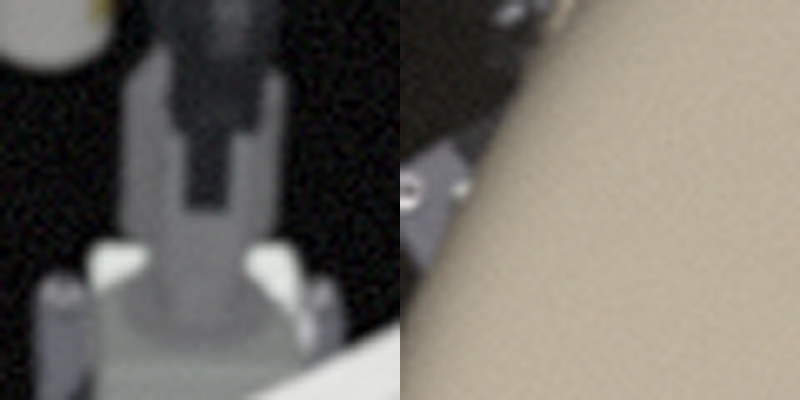

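carry_out(
  commands=[
    {"offset": [0,0,-0.1],"turn": [0,0,0],"fingers": 0},
    {"offset": [0,0,-0.04],"turn": [0,0,0],"fingers": 0},
    {"offset": [0,0,-0.04],"turn": [0,0,0],"fingers": 0},
    {"offset": [0,0,-0.04],"turn": [0,0,0],"fingers": 0},
    {"offset": [0,0,0],"turn": [0,0,0],"fingers": 0},
    {"offset": [0,0,0],"turn": [0,0,0],"fingers": 0},
  ],
)

```text
clock: 5.53
eef_pos: [543.3, -131.6, 104.4]
tcp_rot: [[-0.554, 0.833, 0.001], [0.833, 0.554, -0.001], [-0.001, 0.001, -1.0]]
contact_force: [-9.7, 2.9, 26.2]
grip_width: 0.459
gripper_force: 55.1
```

carry_out(
  commands=[
    {"offset": [-0.02,0,0],"turn": [0,0,0],"fingers": 0},
    {"offset": [-0.01,0.01,0],"turn": [0,0,0],"fingers": 0},
    {"offset": [0,0,0],"turn": [0,0,0],"fingers": 0},
  ],
)

```text
clock: 5.78
eef_pos: [543.0, -131.5, 104.5]
tcp_rot: [[-0.554, 0.833, 0.006], [0.833, 0.554, -0.002], [-0.005, 0.004, -1.0]]
contact_force: [-6.1, 2.2, 20.8]
grip_width: 0.458
gripper_force: 54.4
```

Run:
```python
from h import *
s=ctrl.observe();print(s["clock"],np.round(s["eef_pos"],1),np.round(s["contact_force"],1),np.round(s["ft_torque"],2))
```

```text
5.7833 [ 543.  -131.5  104.5] [-6.1  2.2 20.8] [ 0.47  1.23 -0.04]
```

It stopped at the nut's top: the underside is about 60 to 61 mm up, it is held sideways and it carries 20 to 26 N. So this socket is too small, and I put it back.

carry_out(
  commands=[
    {"offset": [0,0,0.24],"turn": [0,0,0],"fingers": 0},
    {"offset": [0,0,0.3],"turn": [0,0,0],"fingers": 0},
    {"offset": [-0.151,0.438,0],"turn": [0,0,-0.011],"fingers": 0},
    {"offset": [-0.151,0.438,0],"turn": [0,0,-0.011],"fingers": 0},
    {"offset": [-0.151,0.438,0],"turn": [0,0,-0.011],"fingers": 0},
    {"offset": [-0.151,0.438,0],"turn": [0,0,-0.011],"fingers": 0},
    {"offset": [-0.151,0.438,0],"turn": [0,0,-0.011],"fingers": 0},
    {"offset": [-0.151,0.438,0],"turn": [0,0,-0.011],"fingers": 0},
    {"offset": [-0.151,0.438,0],"turn": [0,0,-0.011],"fingers": 0},
    {"offset": [0,0,-0.4],"turn": [0,0,0],"fingers": 0},
    {"offset": [0,0,-0.4],"turn": [0,0,0],"fingers": 0},
    {"offset": [0,0,-0.2],"turn": [0,0,0],"fingers": 0},
  ],
)

```text
clock: 6.78
eef_pos: [459.1, 99.8, 62.7]
tcp_rot: [[-0.451, 0.893, -0.003], [0.893, 0.451, -0.0], [0.001, -0.003, -1.0]]
contact_force: [-0.1, -0.5, -2.7]
grip_width: 0.46
gripper_force: 51.5
```

carry_out(
  commands=[
    {"offset": [0,0,0],"turn": [0,0,0],"fingers": 0},
    {"offset": [0,0,0],"turn": [0,0,0],"fingers": 0},
    {"offset": [0,0,-0.06],"turn": [0,0,0],"fingers": 0},
    {"offset": [0,0,-0.06],"turn": [0,0,0],"fingers": 0},
    {"offset": [0,0,-0.04],"turn": [0,0,0],"fingers": 0},
    {"offset": [0,0,0],"turn": [0,0,0],"fingers": 0},
    {"offset": [0,0,0],"turn": [0,0,0],"fingers": 0},
  ],
)

```text
clock: 7.37
eef_pos: [461.6, 98.9, 53.3]
tcp_rot: [[-0.448, 0.894, 0.0], [0.894, 0.448, 0.0], [-0.0, 0.0, -1.0]]
contact_force: [0.4, -0.4, -2.9]
grip_width: 0.458
gripper_force: 51.6
```

carry_out(
  commands=[
    {"offset": [0,0,-0.02],"turn": [0,0,0],"fingers": 0},
    {"offset": [0,0,-0.02],"turn": [0,0,0],"fingers": 0},
    {"offset": [0,0,0],"turn": [0,0,0],"fingers": 0},
  ],
)

```text
clock: 7.62
eef_pos: [462.0, 99.0, 51.9]
tcp_rot: [[-0.449, 0.894, 0.001], [0.894, 0.449, -0.0], [-0.0, 0.001, -1.0]]
contact_force: [-4.3, 0.0, 12.0]
grip_width: 0.461
gripper_force: 53.3
```

carry_out(
  commands=[
    {"offset": [0,0,0.01],"turn": [0,0,0],"fingers": 60},
    {"offset": [0,0,0],"turn": [0,0,0],"fingers": 100},
    {"offset": [0,0,0],"turn": [0,0,0],"fingers": 100},
    {"offset": [0,0,0],"turn": [0,0,0],"fingers": 100},
    {"offset": [0,0,0],"turn": [0,0,0],"fingers": 100},
    {"offset": [0,0,0.3],"turn": [0,0,0],"fingers": 100},
    {"offset": [0,0,0.4],"turn": [0,0,0],"fingers": 100},
    {"offset": [0,0,0.2],"turn": [0,0,0],"fingers": 100},
    {"offset": [-0.176,0.319,0],"turn": [0,0,0.063],"fingers": 100},
    {"offset": [-0.176,0.319,0],"turn": [0,0,0.063],"fingers": 100},
    {"offset": [-0.176,0.319,0],"turn": [0,0,0.063],"fingers": 100},
    {"offset": [0,0,0],"turn": [0,0,0],"fingers": 100},
  ],
)

```text
clock: 8.62
eef_pos: [419.1, 173.2, 118.0]
tcp_rot: [[-0.695, 0.719, -0.002], [0.719, 0.695, 0.001], [0.003, -0.001, -1.0]]
contact_force: [-0.5, 0.1, -0.6]
grip_width: 1.007
gripper_force: 0.0
```

Run:
```python
from h import *
c=ctrl.read_camera("scene");g=cv2.cvtColor(c["color"],cv2.COLOR_BGR2GRAY).astype(np.float32)
s=ctrl.observe();print(s["clock"],np.round(s["eef_pos"],1),np.round(s["tcp_rot"],3).tolist(),s["grip_width"])
print(fit(c,g,(462,97.5),64,6,40),fit(c,g,(421.5,170.5),64,6,40))
uv=proj(c,[430,150,60])[0].astype(int); k=c["color"][uv[1]-45:uv[1]+45,uv[0]-60:uv[0]+60]
cv2.imwrite("pics/v6.png",cv2.resize(k,(640,480),interpolation=cv2.INTER_CUBIC))
```

```text
8.6667 [420.3 171.9 118. ] [[-0.693, 0.721, -0.001], [0.721, 0.693, -0.0], [0.001, -0.001, -1.0]] 1.0016332690935958
(array([463.2,  98.3]), np.float64(25.8), np.float64(69.4)) (array([424.1, 172.5]), np.float64(42.4), np.float64(27.2))
```

View pics/v6.png

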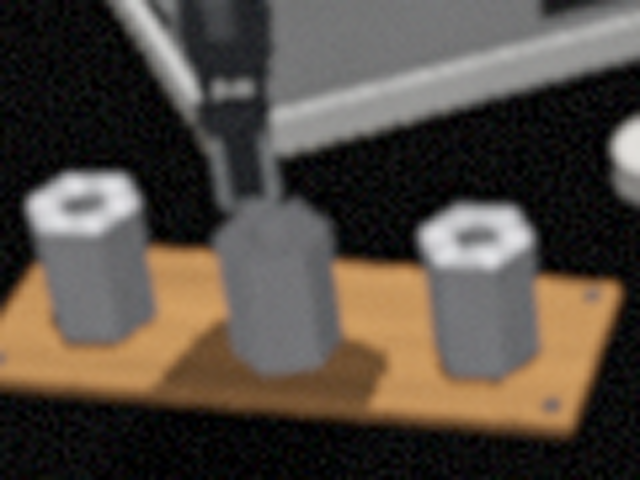

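The first socket stands upright again at the right of the crop (477,290). The gripper is over the middle one (275,290), so I descend and grasp it.

carry_out(
  commands=[
    {"offset": [0,0,-0.4],"turn": [0,0,0],"fingers": 100},
    {"offset": [0,0,-0.35],"turn": [0,0,0],"fingers": 100},
    {"offset": [0,0,-0.14],"turn": [0,0,0],"fingers": 100},
    {"offset": [0,0,0],"turn": [0,0,0],"fingers": 100},
    {"offset": [0,0,0],"turn": [0,0,0],"fingers": 0},
    {"offset": [0,0,0],"turn": [0,0,0],"fingers": 0},
    {"offset": [0,0,0],"turn": [0,0,0],"fingers": 0},
    {"offset": [0,0,0],"turn": [0,0,0],"fingers": 0},
    {"offset": [0,0,0],"turn": [0,0,0],"fingers": 0},
    {"offset": [0,0,0],"turn": [0,0,0],"fingers": 0},
  ],
)

```text
clock: 9.5
eef_pos: [423.1, 170.8, 52.9]
tcp_rot: [[-0.69, 0.723, 0.003], [0.724, 0.69, 0.0], [-0.002, 0.002, -1.0]]
contact_force: [-0.6, -0.6, 6.1]
grip_width: 0.464
gripper_force: 51.2
```

carry_out(
  commands=[
    {"offset": [0,0,0.3],"turn": [0,0,0],"fingers": 0},
    {"offset": [0,0,0.44],"turn": [0,0,0],"fingers": 0},
    {"offset": [0,0,0.44],"turn": [0,0,0],"fingers": 0},
    {"offset": [0.18,-0.45,0],"turn": [0,0,-0.0126],"fingers": 0},
    {"offset": [0.18,-0.45,0],"turn": [0,0,-0.0126],"fingers": 0},
    {"offset": [0.18,-0.45,0],"turn": [0,0,-0.0126],"fingers": 0},
    {"offset": [0.18,-0.45,0],"turn": [0,0,-0.0126],"fingers": 0},
    {"offset": [0.18,-0.45,0],"turn": [0,0,-0.0126],"fingers": 0},
    {"offset": [0.18,-0.45,0],"turn": [0,0,-0.0126],"fingers": 0},
    {"offset": [0.18,-0.45,0],"turn": [0,0,-0.0126],"fingers": 0},
    {"offset": [0.18,-0.45,0],"turn": [0,0,-0.0126],"fingers": 0},
    {"offset": [0.18,-0.45,0],"turn": [0,0,-0.0126],"fingers": 0},
  ],
)

```text
clock: 10.5
eef_pos: [543.1, -134.6, 139.6]
tcp_rot: [[-0.55, 0.835, -0.001], [0.835, 0.55, 0.001], [0.001, -0.0, -1.0]]
contact_force: [0.6, 0.9, -2.4]
grip_width: 0.464
gripper_force: 51.4
```

carry_out(
  commands=[
    {"offset": [0,0,-0.16],"turn": [0,0,0],"fingers": 0},
    {"offset": [0,0,-0.16],"turn": [0,0,0],"fingers": 0},
    {"offset": [0,0,0],"turn": [0,0,0],"fingers": 0},
    {"offset": [0,0,0],"turn": [0,0,0],"fingers": 0},
    {"offset": [0,0,0],"turn": [0,0,0],"fingers": 0},
  ],
)

```text
clock: 10.92
eef_pos: [542.2, -131.6, 115.6]
tcp_rot: [[-0.553, 0.833, -0.002], [0.833, 0.553, 0.001], [0.002, -0.001, -1.0]]
contact_force: [-0.3, -1.0, -1.5]
grip_width: 0.459
gripper_force: 51.3
```

carry_out(
  commands=[
    {"offset": [0,0,-0.1],"turn": [0,0,0],"fingers": 0},
    {"offset": [0,0,-0.04],"turn": [0,0,0],"fingers": 0},
    {"offset": [0,0,-0.04],"turn": [0,0,0],"fingers": 0},
    {"offset": [0,0,-0.04],"turn": [0,0,0],"fingers": 0},
    {"offset": [0,0,0],"turn": [0,0,0],"fingers": 0},
    {"offset": [0,0,0],"turn": [0,0,0],"fingers": 0},
  ],
)

```text
clock: 11.42
eef_pos: [544.6, -133.2, 103.9]
tcp_rot: [[-0.552, 0.834, 0.003], [0.834, 0.552, -0.002], [-0.003, 0.001, -1.0]]
contact_force: [-7.4, 2.6, 19.8]
grip_width: 0.46
gripper_force: 52.7
```

carry_out(
  commands=[
    {"offset": [-0.02,0,0],"turn": [0,0,0],"fingers": 0},
    {"offset": [-0.01,0.01,0],"turn": [0,0,0],"fingers": 0},
    {"offset": [0,0,0],"turn": [0,0,0],"fingers": 0},
    {"offset": [0,0,0],"turn": [0,0,0],"fingers": 0},
  ],
)

```text
clock: 11.75
eef_pos: [544.2, -133.1, 104.0]
tcp_rot: [[-0.552, 0.834, 0.007], [0.834, 0.552, -0.003], [-0.007, 0.004, -1.0]]
contact_force: [-2.1, 0.7, 15.3]
grip_width: 0.463
gripper_force: 52.2
```

carry_out(
  commands=[
    {"offset": [0,0.03,0],"turn": [0,0,0],"fingers": 0},
    {"offset": [0,0,0],"turn": [0,0,0],"fingers": 0},
    {"offset": [0,0,0],"turn": [0,0,0],"fingers": 0},
  ],
)

```text
clock: 12.0
eef_pos: [544.2, -132.7, 104.0]
tcp_rot: [[-0.551, 0.834, 0.007], [0.834, 0.551, -0.008], [-0.01, 0.001, -1.0]]
contact_force: [-3.1, -3.5, 14.8]
grip_width: 0.463
gripper_force: 52.1
```

carry_out(
  commands=[
    {"offset": [0,-0.04,0],"turn": [0,0,0],"fingers": 0},
    {"offset": [0,-0.02,0],"turn": [0,0,0],"fingers": 0},
    {"offset": [0,0,0],"turn": [0,0,0],"fingers": 0},
  ],
)

```text
clock: 12.25
eef_pos: [544.2, -133.6, 104.0]
tcp_rot: [[-0.552, 0.834, 0.008], [0.834, 0.552, 0.002], [-0.003, 0.008, -1.0]]
contact_force: [-1.9, 5.2, 17.4]
grip_width: 0.459
gripper_force: 52.4
```

carry_out(
  commands=[
    {"offset": [-0.04,0.03,0],"turn": [0,0,0],"fingers": 0},
    {"offset": [0,0,0],"turn": [0,0,0],"fingers": 0},
    {"offset": [0,0,0],"turn": [0,0,0],"fingers": 0},
  ],
)

```text
clock: 12.5
eef_pos: [543.7, -133.1, 104.2]
tcp_rot: [[-0.552, 0.834, 0.013], [0.834, 0.552, -0.003], [-0.009, 0.009, -1.0]]
contact_force: [3.0, 0.9, 10.7]
grip_width: 0.458
gripper_force: 51.6
```

It is nested on the cone and restrained sideways, and it does not drop. This one is too small as well, so I put it back in its place.

carry_out(
  commands=[
    {"offset": [0,0,0.24],"turn": [0,0,0],"fingers": 0},
    {"offset": [0,0,0.3],"turn": [0,0,0],"fingers": 0},
    {"offset": [-0.172,0.449,0],"turn": [0,0,0.0126],"fingers": 0},
    {"offset": [-0.172,0.449,0],"turn": [0,0,0.0126],"fingers": 0},
    {"offset": [-0.172,0.449,0],"turn": [0,0,0.0126],"fingers": 0},
    {"offset": [-0.172,0.449,0],"turn": [0,0,0.0126],"fingers": 0},
    {"offset": [-0.172,0.449,0],"turn": [0,0,0.0126],"fingers": 0},
    {"offset": [-0.172,0.449,0],"turn": [0,0,0.0126],"fingers": 0},
    {"offset": [-0.172,0.449,0],"turn": [0,0,0.0126],"fingers": 0},
    {"offset": [-0.172,0.449,0],"turn": [0,0,0.0126],"fingers": 0},
    {"offset": [-0.172,0.449,0],"turn": [0,0,0.0126],"fingers": 0},
    {"offset": [0,0,-0.3],"turn": [0,0,0],"fingers": 0},
  ],
)

```text
clock: 13.5
eef_pos: [422.6, 176.8, 121.0]
tcp_rot: [[-0.696, 0.718, 0.007], [0.718, 0.696, 0.006], [-0.001, 0.009, -1.0]]
contact_force: [0.6, 0.1, -1.5]
grip_width: 0.464
gripper_force: 51.0
```

carry_out(
  commands=[
    {"offset": [0,0,-0.4],"turn": [0,0,0],"fingers": 0},
    {"offset": [0,0,-0.35],"turn": [0,0,0],"fingers": 0},
    {"offset": [0,0,0],"turn": [0,0,0],"fingers": 0},
    {"offset": [0,0,0],"turn": [0,0,0],"fingers": 0},
    {"offset": [0,0,0],"turn": [0,0,0],"fingers": 0},
    {"offset": [0,0,-0.03],"turn": [0,0,0],"fingers": 0},
    {"offset": [0,0,-0.03],"turn": [0,0,0],"fingers": 0},
    {"offset": [0,0,0],"turn": [0,0,0],"fingers": 0},
    {"offset": [0,0,0],"turn": [0,0,0],"fingers": 0},
  ],
)

```text
clock: 14.25
eef_pos: [422.5, 170.8, 57.4]
tcp_rot: [[-0.69, 0.724, 0.001], [0.724, 0.69, 0.0], [-0.001, 0.001, -1.0]]
contact_force: [0.3, 0.1, -2.5]
grip_width: 0.46
gripper_force: 51.4
```

carry_out(
  commands=[
    {"offset": [0,0,-0.03],"turn": [0,0,0],"fingers": 0},
    {"offset": [0,0,-0.03],"turn": [0,0,0],"fingers": 0},
    {"offset": [0,0,0],"turn": [0,0,0],"fingers": 0},
    {"offset": [0,0,0],"turn": [0,0,0],"fingers": 0},
  ],
)

```text
clock: 14.58
eef_pos: [422.4, 171.0, 52.9]
tcp_rot: [[-0.691, 0.723, 0.001], [0.723, 0.691, 0.0], [-0.0, 0.001, -1.0]]
contact_force: [-1.0, 0.6, 4.9]
grip_width: 0.466
gripper_force: 51.0
```

carry_out(
  commands=[
    {"offset": [0,0,0],"turn": [0,0,0],"fingers": 60},
    {"offset": [0,0,0],"turn": [0,0,0],"fingers": 100},
    {"offset": [0,0,0],"turn": [0,0,0],"fingers": 100},
    {"offset": [0,0,0],"turn": [0,0,0],"fingers": 100},
    {"offset": [0,0,0],"turn": [0,0,0],"fingers": 100},
    {"offset": [0,0,0.3],"turn": [0,0,0],"fingers": 100},
    {"offset": [0,0,0.4],"turn": [0,0,0],"fingers": 100},
    {"offset": [0,0,0.2],"turn": [0,0,0],"fingers": 100},
    {"offset": [-0.112,0.359,0],"turn": [0,0,-0.045],"fingers": 100},
    {"offset": [-0.112,0.359,0],"turn": [0,0,-0.045],"fingers": 100},
    {"offset": [-0.112,0.359,0],"turn": [0,0,-0.045],"fingers": 100},
    {"offset": [0,0,0],"turn": [0,0,0],"fingers": 100},
  ],
)

```text
clock: 15.58
eef_pos: [395.9, 254.8, 120.1]
tcp_rot: [[-0.524, 0.851, 0.0], [0.851, 0.524, 0.002], [0.002, 0.002, -1.0]]
contact_force: [0.3, -0.9, -0.6]
grip_width: 1.001
gripper_force: 0.0
```

Run:
```python
from h import *
c=ctrl.read_camera("scene");c=ctrl.read_camera("scene");g=cv2.cvtColor(c["color"],cv2.COLOR_BGR2GRAY).astype(np.float32)
s=ctrl.observe();print(s["clock"],np.round(s["eef_pos"],1),np.round(s["tcp_rot"],3).tolist(),s["grip_width"])
for p in [(462,97.5),(421.5,170.5),(396.7,251.8)]: print(fit(c,g,p,64,6,40))
```

```text
15.6833 [396.3 252.1 119.7] [[-0.525, 0.851, 0.0], [0.851, 0.525, -0.001], [-0.001, -0.0, -1.0]] 1.0014112764266554
(array([463.2,  98.3]), np.float64(26.4), np.float64(69.4))
(array([421.5, 171.7]), np.float64(46.9), np.float64(68.1))
(array([397.2, 253.2]), np.float64(23.6), np.float64(35.7))
```

Both tried sockets stand upright in place. I grasp the third.

carry_out(
  commands=[
    {"offset": [0,0,-0.4],"turn": [0,0,0],"fingers": 100},
    {"offset": [0,0,-0.35],"turn": [0,0,0],"fingers": 100},
    {"offset": [0,0,-0.16],"turn": [0,0,0],"fingers": 100},
    {"offset": [0,0,0],"turn": [0,0,0],"fingers": 100},
    {"offset": [0,0,0],"turn": [0,0,0],"fingers": 0},
    {"offset": [0,0,0],"turn": [0,0,0],"fingers": 0},
    {"offset": [0,0,0],"turn": [0,0,0],"fingers": 0},
    {"offset": [0,0,0],"turn": [0,0,0],"fingers": 0},
    {"offset": [0,0,0],"turn": [0,0,0],"fingers": 0},
    {"offset": [0,0,0],"turn": [0,0,0],"fingers": 0},
  ],
)

```text
clock: 16.52
eef_pos: [397.9, 251.9, 52.9]
tcp_rot: [[-0.523, 0.853, 0.003], [0.853, 0.523, 0.0], [-0.001, 0.002, -1.0]]
contact_force: [0.4, -1.0, 5.2]
grip_width: 0.462
gripper_force: 51.3
```

carry_out(
  commands=[
    {"offset": [0,0,0.3],"turn": [0,0,0],"fingers": 0},
    {"offset": [0,0,0.44],"turn": [0,0,0],"fingers": 0},
    {"offset": [0,0,0.44],"turn": [0,0,0],"fingers": 0},
    {"offset": [0.1785,-0.4664,0],"turn": [0,0,0.002],"fingers": 0},
    {"offset": [0.1785,-0.4664,0],"turn": [0,0,0.002],"fingers": 0},
    {"offset": [0.1785,-0.4664,0],"turn": [0,0,0.002],"fingers": 0},
    {"offset": [0.1785,-0.4664,0],"turn": [0,0,0.002],"fingers": 0},
    {"offset": [0.1785,-0.4664,0],"turn": [0,0,0.002],"fingers": 0},
    {"offset": [0.1785,-0.4664,0],"turn": [0,0,0.002],"fingers": 0},
    {"offset": [0.1785,-0.4664,0],"turn": [0,0,0.002],"fingers": 0},
    {"offset": [0.1785,-0.4664,0],"turn": [0,0,0.002],"fingers": 0},
    {"offset": [0.1785,-0.4664,0],"turn": [0,0,0.002],"fingers": 0},
  ],
)

```text
clock: 17.52
eef_pos: [517.1, -64.9, 139.9]
tcp_rot: [[-0.547, 0.837, -0.0], [0.837, 0.547, 0.0], [0.0, 0.0, -1.0]]
contact_force: [1.5, 0.6, -2.5]
grip_width: 0.46
gripper_force: 51.3
```

carry_out(
  commands=[
    {"offset": [0.1785,-0.4664,0],"turn": [0,0,0.002],"fingers": 0},
    {"offset": [0.1785,-0.4664,0],"turn": [0,0,0.002],"fingers": 0},
    {"offset": [0,0,-0.16],"turn": [0,0,0],"fingers": 0},
    {"offset": [0,0,-0.16],"turn": [0,0,0],"fingers": 0},
    {"offset": [0,0,0],"turn": [0,0,0],"fingers": 0},
    {"offset": [0,0,0],"turn": [0,0,0],"fingers": 0},
    {"offset": [0,0,0],"turn": [0,0,0],"fingers": 0},
    {"offset": [0,0,0],"turn": [0,0,0],"fingers": 0},
  ],
)

```text
clock: 18.18
eef_pos: [543.8, -132.1, 116.4]
tcp_rot: [[-0.553, 0.833, 0.0], [0.833, 0.553, 0.0], [-0.0, 0.0, -1.0]]
contact_force: [0.4, -0.4, -1.6]
grip_width: 0.46
gripper_force: 51.2
```

carry_out(
  commands=[
    {"offset": [0,0,-0.1],"turn": [0,0,0],"fingers": 0},
    {"offset": [0,0,-0.04],"turn": [0,0,0],"fingers": 0},
    {"offset": [0,0,-0.04],"turn": [0,0,0],"fingers": 0},
    {"offset": [0,0,-0.04],"turn": [0,0,0],"fingers": 0},
    {"offset": [0,0,0],"turn": [0,0,0],"fingers": 0},
    {"offset": [0,0,0],"turn": [0,0,0],"fingers": 0},
  ],
)

```text
clock: 18.68
eef_pos: [543.7, -133.1, 99.2]
tcp_rot: [[-0.552, 0.834, -0.001], [0.834, 0.552, 0.0], [0.001, -0.0, -1.0]]
contact_force: [0.3, 0.1, -2.1]
grip_width: 0.463
gripper_force: 51.3
```

It slides on with no force, so I push it down to the washer.

carry_out(
  commands=[
    {"offset": [0,0,-0.05],"turn": [0,0,0],"fingers": 0},
    {"offset": [0,0,-0.04],"turn": [0,0,0],"fingers": 0},
    {"offset": [0,0,-0.03],"turn": [0,0,0],"fingers": 0},
    {"offset": [0,0,-0.03],"turn": [0,0,0],"fingers": 0},
    {"offset": [0,0,0],"turn": [0,0,0],"fingers": 0},
    {"offset": [0,0,0],"turn": [0,0,0],"fingers": 0},
    {"offset": [0,0,0],"turn": [0,0,0],"fingers": 0},
  ],
)

```text
clock: 19.27
eef_pos: [543.9, -133.2, 90.0]
tcp_rot: [[-0.552, 0.834, 0.0], [0.834, 0.552, -0.0], [-0.0, -0.0, -1.0]]
contact_force: [-5.0, 0.9, 8.3]
grip_width: 0.461
gripper_force: 52.8
```

carry_out(
  commands=[
    {"offset": [0,0,-0.015],"turn": [0,0,0],"fingers": 0},
    {"offset": [0,0,0],"turn": [0,0,0],"fingers": 0},
    {"offset": [0,0,0],"turn": [0,0,0],"fingers": 0},
    {"offset": [0,0,0],"turn": [0,0,0],"fingers": 0},
  ],
)

```text
clock: 19.6
eef_pos: [544.0, -133.2, 89.9]
tcp_rot: [[-0.552, 0.834, 0.0], [0.834, 0.552, -0.0], [-0.0, -0.0, -1.0]]
contact_force: [-6.9, 1.6, 16.3]
grip_width: 0.459
gripper_force: 53.5
```

Run:
```python
from h import *
s=ctrl.observe();print(np.round(s["eef_pos"],1),np.round(s["contact_force"],1),s["gripper_force"])
c=ctrl.read_camera("scene");g=cv2.cvtColor(c["color"],cv2.COLOR_BGR2GRAY).astype(np.float32)
for p in [(462,97.5),(421.5,170.5)]: print(fit(c,g,p,64,6,40))
uv=proj(c,[500,0,60])[0].astype(int);k=c["color"][max(0,uv[1]-90):uv[1]+90,uv[0]-120:uv[0]+120]
cv2.imwrite("pics/v7.png",cv2.resize(k,(720,540),interpolation=cv2.INTER_CUBIC))
```

```text
[ 544.  -133.2   89.9] [-6.9  1.6 16.3] 53.52676790846658
(array([463.2,  98.2]), np.float64(25.8), np.float64(69.3))
(array([421.5, 171.8]), np.float64(46.9), np.float64(68.1))
```

View pics/v7.png

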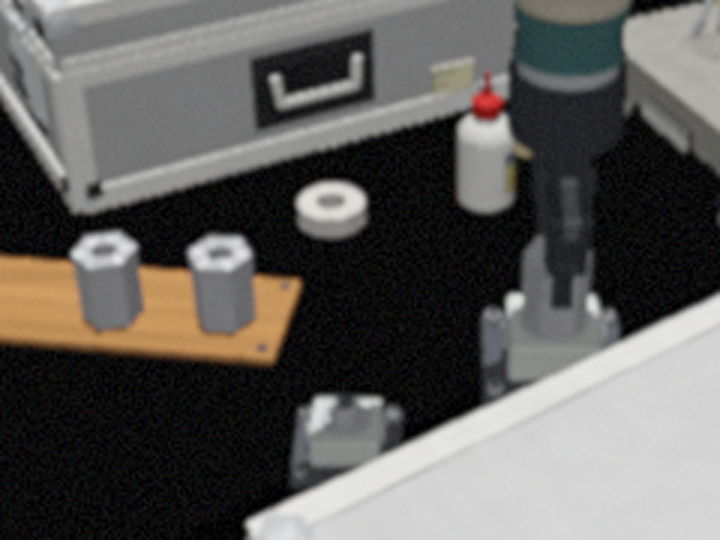

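The third socket sits on the nut (557,300), still gripped. The other two stand upright on the board at (107,280) and (222,280). The ring and the bottle have not moved.

```bash
python3 -c "
from cell import ctrl
print(ctrl.sign_off())"
```

```text
the job is handed in; nothing more can be done
None
```

The job is handed in: the third socket fits and is pushed fully down over the nut, still held in the gripper, and the two that were too small stand upright on the board again; the hand-in returned no verdict.

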